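# Show the cover plate and the seal dish to the goods-in camera

### The arm

A 7-joint arm with a two-finger parallel gripper is mounted at the origin on the work surface. World frame = base frame: x ahead of the robot, y to its left, z up, the work surface at z = 0. Lengths are in m, angles in rad, forces in N, time in s.
With the tool pointing down it reaches from about 0.425 to 0.875 m from the base axis. Payload 4.7 kg.
Tool frame: the origin (TCP) lies midway between the tips of the shut fingers; the grasp point (between the pads) lies 19 mm behind it; z points along the fingers, x is the direction in which the jaws open and shut, and the axes are right-handed (so a half turn about z gives the same grasp; the last joint's range is limited). The gripper opens to 87 mm and grips with 3 to 60 N. Pads are 19 mm wide; open, the fingers measure 117 mm over their backs; the gripper's body (75 mm by 190 mm) begins 51 mm behind the grasp point.
Start: joints at [-1.092, 0.321, -0.07, 1.45, 0.023, 1.371, -0.057], TCP at [0.291, 0.581, 0.223] pointing down, gripper open.
Joint ranges: [-2.86, 2.86], [-0.3, 2.09], [-1.38, 1.24], [0.06, 2.45], [-1.56, 4.7], [0.09, 2.05], [-2.69, 2.69]. Speed limits (rad/s): [2.57, 2.57, 3.14, 3.14, 3.14, 3.14, 3.14].

### API

Orientations are given as a rotation vector (axis times angle).
In Python, from bench import get_state, eyes, ticket gives the robot as it stands.
- The arm moves only by the tool carry_out, never from a script. Its argument "motion" is a list of rows, each a list of 2 entries, a list of its own where there are three numbers: the shift along the world's x, y, z in m, then the turn about the world's z in rad. A call has 1 to 20 rows; each row is the pose to reach, as a shift and turn from the pose commanded when the call began; what a row does not reach only later rows make up. A row lasts 1/10 s, in which the tool goes at most 50 mm and 8.59 degrees, less where a joint would pass 70% of its speed; a pose out of reach is approached as far as the arm can. A call with a gripper value outside its range is refused whole. "grip" is the gripper command: -1 is fully open, 1 is shut, values between are in proportion, set as the call begins (left out, the last holds). The fingers move at their own pace and stop on an object; "squeeze" is the grip in N (left out, the last holds). Time passes only in rows, so rows that repeat a pose let the fingers close. It gives the time, the measured TCP pose, the force and the opening at its end, in the units of the state.
- get_state(): the state, without advancing time (a new reading comes with each control period).
- eyes.get_image(name): name is "scene" or "top" or "wrist"; returns a dict with "pixels" (420x560x3 uint8, blue, green, red), "mtx" (3x3 intrinsics, pixels), "extrinsics" (4x4, takes a point from camera to world coordinates). Camera axes: x right, y down, z forward; pixel columns grow to the right and rows downward; lengths in m; the calibration is good to about 2 mm. A picture is of the moment at which its call begins. There is no depth.
- ticket.close_job(): hands the job in, once; it reports no verdict.
The state is a dict: "time": time; "joint_positions": joint angles; "qd": joint speeds; "joint_torque": joint torques, N m; "position": TCP position; "tool_rot": TCP orientation; "ft_force": force on the tool from outside, world axes, zero at the start; "torque": the same for the moment, N m; "grip_width": opening from 0.0 (shut) to 1.0 (fully open).
Only numpy, scipy, OpenCV 4.12 (cv2) and the standard library are available. Lean on these libraries where they do the work, as an engineer would, in place of code of your own. Each camera call takes 0.05 s, during which the arm holds its last target. There are 200 camera calls.

### The job

Throw the shutter lever of the inspection station into its middle notch, the one the arrowhead points at, and leave it there. Then lift the flat rectangular cover plate over the camera and hold it still for a good second, level and centred between the two pointers, underside at the height of their tips, long side along the line between them, and lay it flat in the steel tray without dropping it; after that do the same with the closed round dish (any way round), keeping it upright all the time. Leave the other parts on the bench where they are.

Things in the scene. Friction and masses are not known exactly. Their poses are not given: they have to be found in the camera images.
- shutter (a joint): Shutter lever of the inspection station: turns about a vertical pivot (pivot), 0 = shutter blade over the lens, grows anticlockwise seen from above (handle, on the robot's side of the station, goes to the robot's right), end stop at 1.5 rad. The middle notch with the white arrowhead is at 0.95 rad. Starts between 0 and 0.35. It stays where it is left and takes about 2 N at the handle.
- shutter_handle (a point): Centre of the top of the lever's upright black handle: a round post 20 mm in diameter and 50 mm tall (below this point it is free for 48 mm), at 85 mm from the pivot axis, its top about 116 mm above the bench.
- pivot (a point): The lever's pivot on top of the station, 60 mm above the bench. Turns with the station; the lever's handle lies from here at an angle of 2.48 rad + joint value from this point's x axis, about its z axis (3.43 rad at the notch).
- view (a point): Viewing point midway between the two pointer tips, over the upward-looking lens, 150 mm above the bench; its y axis runs along the line between the pointers. Pointers: steel rods at both sides along y, tips at 92 mm, 10 mm uprights at 128 mm, 155 mm tall. The grey station below (fixed) is 140 x 180 mm, 60 mm tall; lever handle top at 116 mm.
- plate: Aluminium cover plate, 120 mm long (its x) by 64 mm wide (its y) by 16 mm thick (z), with four bolt holes and a central bore; about 0.3 kg. Origin at the centre of its underside. Lies flat on the bench.
- dish: Closed round metal dish of 110 mm diameter, 32 mm tall, with a black bar grip upright on the lid: 56 mm long (its x), 14 mm wide (its y), from 32 to 63 mm above the underside; about 0.3 kg, lid fixed. Origin at the centre of its underside, z up. Stands on the bench.
- tray: Open sheet-steel tray, fixed to the bench: outside 300 mm (its x) by 200 mm (its y) by 22 mm tall, walls and floor 4 mm thick. Origin at the centre of its underside. Starts empty; both parts lie side by side in it along its x axis.
- coupling: Bystander: dark steel pipe coupling lying on its side, 42 mm diameter, 85 mm long (its x).
- gauge: Bystander: pressure gauge lying dial up, 68 mm diameter, 28 mm tall.
- flange: Bystander: dark square flange block with a bore, 85 x 85 x 34 mm.
- valve: Bystander: grey valve block 70 x 90 x 50 mm with a steel coil on top, 90 mm tall in all.
- carton: Bystander: cardboard carton 110 x 130 x 75 mm.
- spanner: Bystander: spanner, 180 mm long.
- filter: Bystander: white spin-on filter can standing upright, 90 mm diameter, 150 mm tall.

How it is judged:
By the outcome, as a careful person would: the job done as asked, in the order asked, and still so for the second after the job is handed in, with the robot touching nothing.
It also fails if it takes over 72 s, if anything falls off the work surface, if the arm or the gripper's body presses on something with over 40 N, if the wrist force passes 120 N, or if a joint passes its speed limit or range.

## Working session

There is one attempt and no reset: what is moved stays moved. The work goes in short steps, Python scripts to look and compute and a tool call to move; the robot and the scene stay as the last step left them, time stands still between calls to the robot, and variables do not carry over. Pictures are saved under pics/ and viewed, about 8 in all and at most 12, crops included, and the job is handed in when it is done.

Besides the shell and the picture viewer there is one more tool, called after "Emit:" as name(argument=value, ...), one argument or row to a line, values as JSON. carry_out: Moves the arm, as the interface text tells. Its arguments: {"type":"object","properties":{"motion":{"type":"array","items":{"type":"array"}},"grip":{"type":"number"},"squeeze":{"type":"number"}},"required":["motion"]}

```bash
mkdir -p pics; ls; cat > h.py <<'E'
import numpy as np, cv2
from bench import get_state, eyes, ticket
def snap(n,f):
    d=eyes.get_image(n); im=np.array(d["pixels"]); cv2.imwrite(f"pics/{f}.png",im)
    np.savez(f"pics/{f}.npz",im=im,K=d["mtx"],T=d["extrinsics"]); return im,np.array(d["mtx"]),np.array(d["extrinsics"])
def load(f):
    d=np.load(f"pics/{f}.npz"); return d["im"],d["K"],d["T"]
def ray(K,T,uv,z):
    uv=np.atleast_2d(np.array(uv,float)); p=np.c_[uv,np.ones(len(uv))]@np.linalg.inv(K).T@T[:3,:3].T
    return T[:3,3]+p*((z-T[2,3])/p[:,2])[:,None]
def proj(K,T,P):
    P=np.atleast_2d(P); c=(P-T[:3,3])@T[:3,:3]; q=c@K.T; return q[:,:2]/q[:,2:]
E
python3 - <<'E'
from h import *
for n in("top","scene"):
    im,K,T=snap(n,n+"0"); print(n,K.round(1).tolist(),T.round(3).tolist())
s=get_state(); print({k:np.round(v,3).tolist() for k,v in s.items()})
E
```

```text
pics
top [[428.9, 0.0, 281.2], [0.0, 428.9, 211.5], [0.0, 0.0, 1.0]] [[0.007, -0.999, 0.05, 0.501], [-1.0, -0.008, -0.024, 0.149], [0.024, -0.049, -0.998, 1.423], [0.0, 0.0, 0.0, 1.0]]
scene [[411.4, 0.0, 283.9], [0.0, 411.4, 210.2], [0.0, 0.0, 1.0]] [[-0.302, 0.8, -0.518, 1.261], [0.953, 0.251, -0.168, 0.332], [-0.005, -0.545, -0.839, 1.226], [0.0, 0.0, 0.0, 1.0]]
{'time': 0.1, 'joint_positions': [-1.092, 0.322, -0.07, 1.452, 0.023, 1.371, -0.057], 'qd': [-0.002, -0.0, 0.001, -0.003, -0.001, 0.001, 0.002], 'joint_torque': [-0.0, -49.257, -0.406, -31.34, -0.064, 0.04, 0.0], 'position': [0.291, 0.581, 0.222], 'tool_rot': [2.673, 1.65, -0.002], 'ft_force': [0.306, -0.087, 0.641], 'torque': [0.018, 0.029, 0.009], 'grip_width': 0.996}
```

View pics/top0.png

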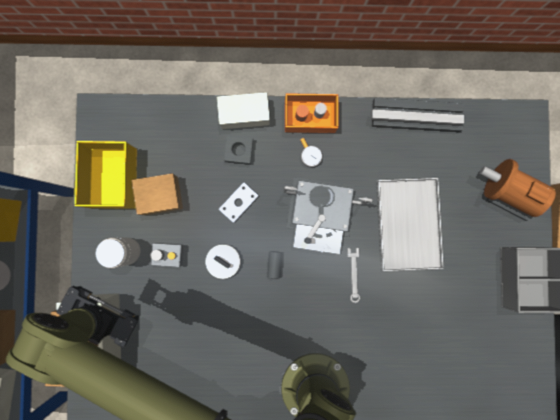

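View pics/scene0.png

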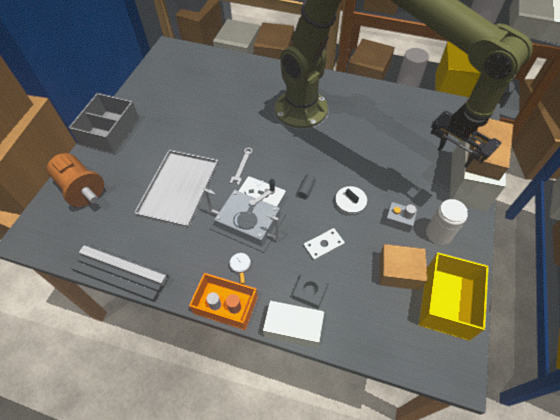

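The top view shows the plate at about (238,202), the dish at (222,261), the station at (322,205) with the lever handle near (308,240), and the tray at (410,223). The scene view agrees.

```bash
python3 - <<'E'
from h import *
im,K,T=load("top0")
c=im[170:280,200:390]; cv2.imwrite("pics/crop1.png",cv2.resize(c,None,fx=4.2,fy=4.2,interpolation=cv2.INTER_CUBIC))
g=im.min(2)
_,b=cv2.threshold(g,125,255,0)
for ct in cv2.findContours(b,0,2)[0]:
    a=cv2.contourArea(ct)
    if 300<a<9000:
        (u,v),wh,an=cv2.minAreaRect(ct)
        if 150<v<290: print(a,round(u,1),round(v,1),np.round(wh,1),round(an,1),ray(K,T,[u,v],.02).round(3)[0,:2], len(ct))
E
```

```text
1544.0 538.0 280.0 [64. 42.] 90.0 [ 0.352 -0.733] 35
345.5 353.0 274.5 [55. 12.] 90.0 [ 0.367 -0.12 ] 51
934.5 222.0 261.5 [35. 34.] 90.0 [0.407 0.307] 57
578.0 164.8 254.7 [29.7 21.8] 3.8 [0.428 0.492] 23
689.5 109.5 252.0 [30. 29.] 90.0 [0.435 0.67 ] 46
759.0 237.8 201.9 [21.  38.1] 42.9 [0.601 0.258] 18
3482.5 319.1 217.5 [78.4 67.7] 8.5 [ 0.552 -0.009] 105
5532.0 410.5 224.1 [92.7 62.5] 87.6 [ 0.533 -0.311] 72
324.0 311.0 155.5 [21. 20.] 90.0 [0.757 0.019] 34
```

View pics/crop1.png

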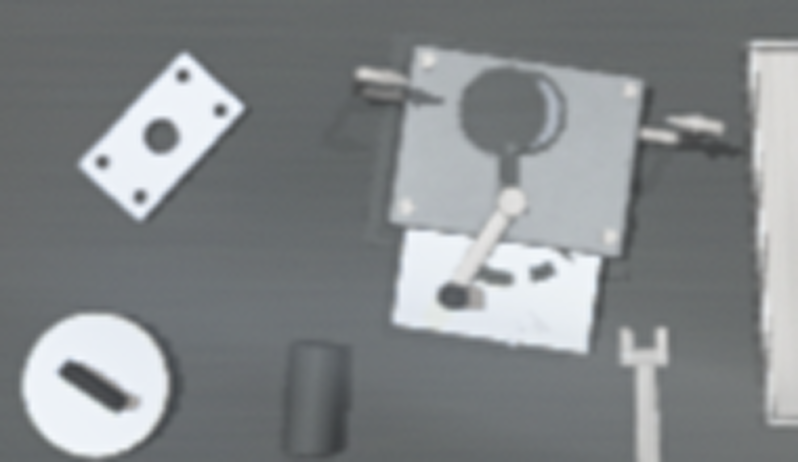

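```bash
python3 - <<'E'
from h import *
im,K,T=load("top0")
C=lambda p:np.array(p,float)/4.2+[200,170]-0.4
scr=ray(K,T,C([(429,60),(631,90),(610,236),(404,207)]),.061); print("screws",scr.round(3)[:,:2].tolist())
d=[scr[0]-scr[1],scr[3]-scr[2],scr[0]-scr[3],scr[1]-scr[2]]
print("yaw",[round(np.degrees(np.arctan2(v[1],v[0])),1) for v in d],[round(np.hypot(*v[:2]),3) for v in d],"c",scr.mean(0))
pv=ray(K,T,C([(512,202)]),.065)[0]; hd=ray(K,T,C([(453,296)]),.116)[0]; print("pivot",pv,"handle",hd,np.linalg.norm((hd-pv)[:2]),np.degrees(np.arctan2(*(hd-pv)[1::-1])))
print("plate holes",ray(K,T,C([(183,75),(220,110),(140,196),(102,161),(161,135)]),.016).round(4)[:,:2].tolist())
b=ray(K,T,C([(65,368),(125,403)]),.063); print("bar ends",b.round(3)[:,:2].tolist())
print("dish",ray(K,T,C([(96,384)]),.032)[0])
t=ray(K,T,[(378.5,180),(438,178.5),(442.5,269),(381.5,270)],.022); print("tray",t.round(3)[:,:2].tolist(),t.mean(0))
print("tips",ray(K,T,C([(407,92),(640,132)]),.15).round(3).tolist())
E
```

```text
screws [[0.658, 0.052], [0.636, -0.102], [0.525, -0.086], [0.546, 0.07]]
yaw [np.float64(82.1), np.float64(82.4), np.float64(-9.4), np.float64(-8.2)] [np.float64(0.156), np.float64(0.158), np.float64(0.114), np.float64(0.113)] c [ 0.59126198 -0.01667539  0.061     ]
pivot [ 0.5501083  -0.01125339  0.065     ] handle [0.47970261 0.03751835 0.116     ] 0.08564837375404498 145.28870897574646
plate holes [[0.6493, 0.2414], [0.6221, 0.2122], [0.5543, 0.2738], [0.5814, 0.3038], [0.6021, 0.2581]]
bar ends [[0.423, 0.324], [0.397, 0.279]]
dish [0.40920121 0.3042617  0.032     ]
tray [[0.678, -0.205], [0.685, -0.403], [0.386, -0.415], [0.382, -0.213]] [ 0.53270606 -0.30892239  0.022     ]
tips [[0.625, 0.074, 0.15], [0.598, -0.092, 0.15]]
```

Emit:
carry_out(
  motion=[
    [[0.02,-0.04,0.02],0],
    [[0.04,-0.085,0.04],0],
    [[0.06,-0.13,0.06],0],
    [[0.08,-0.175,0.08],0],
    [[0.1,-0.22,0.1],0],
    [[0.12,-0.265,0.11],0],
    [[0.14,-0.31,0.12],0],
    [[0.15,-0.355,0.13],0],
    [[0.16,-0.4,0.13],0],
    [[0.17,-0.445,0.13],0],
    [[0.18,-0.49,0.13],0],
    [[0.18,-0.52,0.13],0],
    [[0.18,-0.54,0.13],0],
    [[0.18,-0.54,0.13],0],
  ],
  grip=-0.2,
)

```text
time: 1.5
position: [0.4713, 0.0373, 0.3526]
tool_rot: [2.678, 1.641, -0.0]
ft_force: [-0.7, 0.1, -0.0]
grip_width: 0.604
```

```bash
python3 - <<'E'
from h import *
im,K,T=snap("wrist","w1"); print(K.round(1).tolist(),T.round(3).tolist())
E
```

```text
[[377.4, 0.0, 276.2], [0.0, 377.4, 209.1], [0.0, 0.0, 1.0]] [[0.455, 0.853, 0.257, 0.4], [0.891, -0.435, -0.132, 0.072], [-0.001, 0.289, -0.957, 0.513], [0.0, 0.0, 0.0, 1.0]]
```

View pics/w1.png

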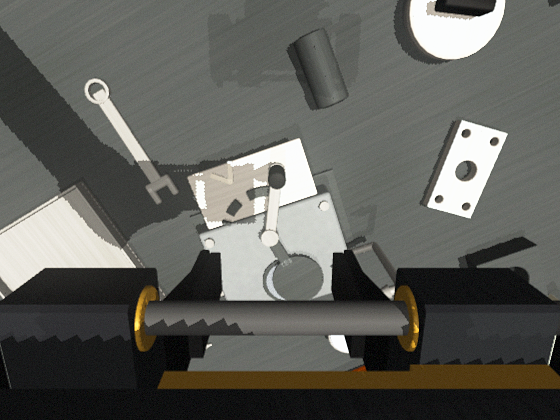

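The wrist view shows the handle at (277,170), the pivot at (270,238), station screws at (208,244) and (323,206), the plate bore at (466,170) and part of the dish.

```bash
python3 - <<'E'
from h import *
im,K,T=load("w1")
r=lambda p,z:ray(K,T,p,z).round(4)[:,:2].tolist()
print("handle",r([(277.5,170)],.116),"pivot",r([(270,238)],.066))
s=ray(K,T,[(323,206),(208,244)],.062); v=s[0]-s[1]; print("screws",s[:,:2].round(4).tolist(),np.degrees(np.arctan2(v[1],v[0])),np.hypot(*v[:2]))
b=cv2.threshold(im[100:230,410:520].min(2),150,255,0)[1]
c=max(cv2.findContours(b,0,2)[0],key=cv2.contourArea)
q=cv2.boxPoints(cv2.minAreaRect(c))+[410,100]; c=c[:,0]+[410,100]
W=ray(K,T,c,.016)[:,:2].astype(np.float32); print("plate W rect",cv2.minAreaRect(W))
print("bore",r([(466,170)],.016))
print(get_state()["joint_positions"].round(3) if hasattr(get_state()["joint_positions"],'round') else get_state()["joint_positions"])
E
```

```text
handle [[0.4687, 0.0385]] pivot [[0.5507, -0.0139]]
screws [[0.5442, 0.0637], [0.5232, -0.0894]] 82.1746219749432 0.15459203354991602
plate W rect ((0.6010050177574158, 0.25335562229156494), (0.06508999317884445, 0.12111397087574005), 47.650299072265625)
bore [[0.6003, 0.2539]]
[-0.559 -0.111  0.382  1.66   0.041  1.585  0.924]
```

Emit:
carry_out(
  motion=[
    [[0.008,-0.004,-0.04],-0.06],
    [[0.008,-0.004,-0.085],-0.12],
    [[0.008,-0.004,-0.13],-0.12],
    [[0.008,-0.004,-0.175],-0.12],
    [[0.008,-0.004,-0.2],-0.12],
    [[0.008,-0.004,-0.21],-0.12],
    [[0.008,-0.004,-0.21],-0.12],
  ],
)

```text
time: 2.25
position: [0.4785, 0.0382, 0.1415]
tool_rot: [-2.765, -1.489, 0.004]
ft_force: [0.4, -0.6, -0.1]
grip_width: 0.597
```

```bash
python3 - <<'E'
from h import *
s=get_state(); print(s["position"],s["tool_rot"],s["ft_force"]); im,K,T=snap("wrist","w2")
E
```

```text
[0.47850818 0.03815053 0.14146929] [-2.76548744 -1.4890565   0.00404198] [ 0.43941939 -0.61258064 -0.13181931]
```

View pics/w2.png

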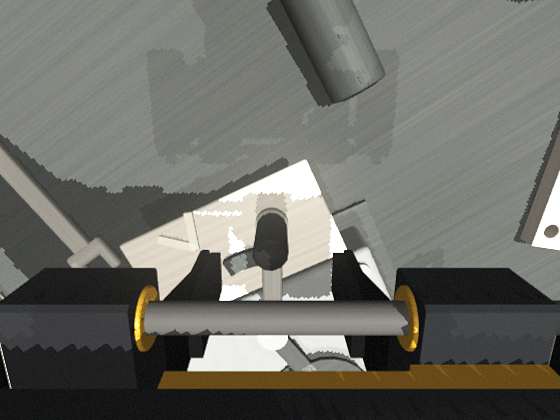

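The post sits between the fingers, its top near (275,262), with the jaw centre near column 276. I descend and grip it.

Emit:
carry_out(
  motion=[
    [[0.001,-0.003,-0.04],0],
    [[0.001,-0.003,-0.067],0],
    [[0.001,-0.003,-0.067],0],
  ],
)

```text
time: 2.6
position: [0.479, 0.0343, 0.0743]
tool_rot: [-2.766, -1.487, 0.005]
ft_force: [-0.3, -0.0, 0.0]
grip_width: 0.598
```

Emit:
carry_out(
  motion=[
    [[0,0,0],0],
    [[0,0,0],0],
    [[0,0,0],0],
    [[0,0,0],0],
    [[0,0,0],0],
    [[0,0,0],0],
  ],
  grip=1,
  squeeze=8,
)

```text
time: 3.2
position: [0.4807, 0.034, 0.0762]
tool_rot: [2.767, 1.487, 0.001]
ft_force: [-0.8, -0.7, 4.9]
grip_width: 0.227
```

```bash
python3 - <<'E'
from h import *
s=get_state(); print({k:np.round(v,4).tolist() for k,v in s.items()})
im,K,T=snap("top","t2"); cv2.imwrite("pics/crop2.png",cv2.resize(im[180:270,270:370],None,fx=5,fy=5,interpolation=cv2.INTER_CUBIC))
E
```

```text
{'time': 3.2, 'joint_positions': [-0.5205, 0.0919, 0.4142, 2.043, -0.0437, 1.0141, 0.9011], 'qd': [0.0013, 0.0031, -0.0004, 0.0001, -0.0012, -0.0, 0.002], 'joint_torque': [-0.2047, -27.7744, 0.8755, -25.9513, -0.1437, -0.3337, -0.0015], 'position': [0.4807, 0.034, 0.0762], 'tool_rot': [2.7674, 1.4866, 0.0012], 'ft_force': [-0.8157, -0.6691, 4.8606], 'torque': [-0.1193, 0.2787, -0.0009], 'grip_width': 0.2266}
```

Emit:
carry_out(
  motion=[
    [[-0.003,-0.0034,0.002],0.05],
    [[-0.0053,-0.0068,0.002],0.1],
    [[-0.0072,-0.0108,0.002],0.155],
    [[-0.009,-0.0148,0.002],0.21],
    [[-0.0105,-0.019,0.002],0.26],
    [[-0.0119,-0.0232,0.002],0.31],
    [[-0.0129,-0.0275,0.002],0.365],
    [[-0.0139,-0.0318,0.002],0.42],
    [[-0.0145,-0.0362,0.002],0.47],
    [[-0.015,-0.0406,0.002],0.52],
    [[-0.0151,-0.045,0.002],0.575],
    [[-0.0151,-0.0494,0.002],0.63],
    [[-0.0147,-0.0543,0.002],0.685],
    [[-0.0142,-0.0592,0.002],0.74],
    [[-0.0142,-0.0592,0.002],0.74],
    [[-0.0142,-0.0592,0.002],0.74],
    [[-0.0142,-0.0592,0.002],0.74],
  ],
)

```text
time: 4.95
position: [0.4668, -0.0252, 0.077]
tool_rot: [2.043, 2.385, 0.001]
ft_force: [5.5, -0.5, -9.4]
grip_width: 0.226
```

```bash
python3 - <<'E'
from h import *
s=get_state(); p=np.array(s["position"])[:2]-[.550,-.0125]; print(s["position"],np.hypot(*p),(np.degrees(np.arctan2(p[1],p[0]))%360+7.85-142.1)*np.pi/180,s["ft_force"],s["tool_rot"])
E
```

```text
[ 0.46675516 -0.02517828  0.07704732] 0.08420476299703628 0.9496277182486168 [ 5.5077441  -0.51359458 -9.41992604] [2.04298153e+00 2.38464969e+00 8.32310612e-04]
```

Emit:
carry_out(
  motion=[
    [[0,0,0],0],
    [[0,0,0],0],
    [[0,0,0],0],
    [[0,0,0],0],
    [[0,0,0.03],0],
    [[0,0,0.07],0],
    [[0,0,0.12],0],
    [[-0.01,0,0.17],0],
    [[-0.02,0,0.22],-0.1],
    [[-0.02,0,0.26],-0.1],
    [[-0.02,0,0.28],-0.1],
    [[-0.02,0,0.28],-0.1],
  ],
  grip=-0.3,
)

```text
time: 6.15
position: [0.4475, -0.0252, 0.3612]
tool_rot: [2.157, 2.279, 0.009]
ft_force: [-0.0, 0.4, 0.4]
grip_width: 0.65
```

```bash
python3 - <<'E'
from h import *
print(get_state()["position"]); im,K,T=snap("wrist","w3"); snap("top","t3"); snap("scene","s3")
E
```

```text
[ 0.4474615  -0.02522633  0.36120637]
```

View pics/w3.png

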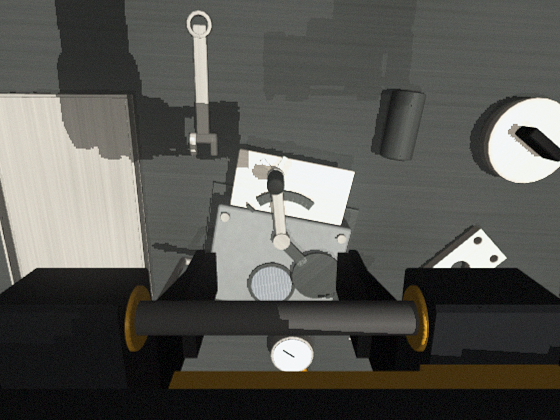

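The shutter is now off the lens, which shows at (271,284). The pivot is at (281,241) and the handle at about (276,183). I check the angle numerically, along with the pointers and the dish.

```bash
python3 - <<'E'
from h import *
im,K,T=load("w3")
s=ray(K,T,[(341,238),(224,217)],.062); v=s[0]-s[1]; yaw=np.degrees(np.arctan2(v[1],v[0]))-90
pv=ray(K,T,[(281,241)],.066)[0]; print("yaw",yaw,np.hypot(*v[:2]),"pv",pv)
for q in (.85,.9,.95,1.0,1.05):
    a=2.48+q+np.radians(-7.85); b=[.55+.085*np.cos(a),-.0125+.085*np.sin(a)]
    print(q,proj(K,T,[[*b,.068],[*b,.116]]).round(1).tolist())
print("proj pivot",proj(K,T,[[.55,-.0125,.066]]))
cv2.imwrite("pics/crop3.png",cv2.resize(im[140:260,205:365],None,fx=4.5,fy=4.5,interpolation=cv2.INTER_CUBIC))
print("lens",ray(K,T,[(271,284)],.062))
it,K2,T2=load("t3")
a=cv2.resize(it[180:260,280:385],None,fx=5,fy=5,interpolation=cv2.INTER_CUBIC)
b=cv2.resize(load("w3")[0][145:255,215:365],None,fx=3.6,fy=3.6,interpolation=cv2.INTER_CUBIC)
S=load("s3")[0][170:250,195:295]; S=cv2.resize(S,None,fx=5,fy=5,interpolation=cv2.INTER_CUBIC)
o=np.zeros((800,1080,3),np.uint8); o[:400,:525]=a; o[:396,530:1070]=b; o[400:800,:500]=S
cv2.imwrite("pics/m3.png",cv2.resize(o,None,fx=.74,fy=.74,interpolation=cv2.INTER_AREA))
E
```

```text
yaw -7.715276194096774 0.15419781281009712 pv [ 0.54983368 -0.01470295  0.066     ]
0.85 [[283.2, 177.3], [284.0, 186.6]]
0.9 [[279.8, 177.3], [280.2, 186.7]]
0.95 [[276.3, 177.6], [276.3, 186.9]]
1.0 [[272.9, 178.0], [272.5, 187.4]]
1.05 [[269.5, 178.6], [268.7, 188.0]]
proj pivot [[282.68861737 241.20386328]]
lens [[ 0.61476408 -0.02450509  0.062     ]]
```

View pics/m3.png

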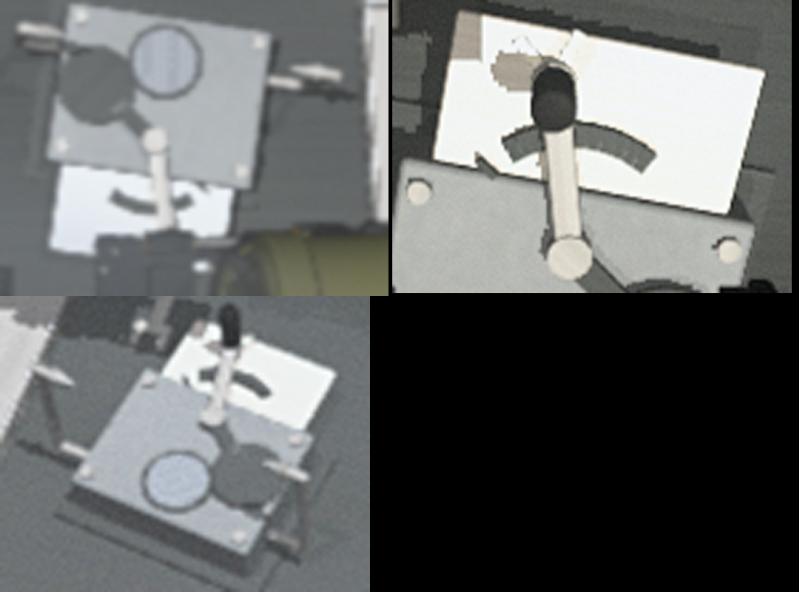

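```bash
python3 - <<'E'
from h import *
_,K,T=load("t3");_,K2,T2=load("s3")
P=lambda K,T:K@np.linalg.inv(T)[:3]
tips=[]
for a,b in(((299,190.7),(266.2,214.7)),((357.2,198.5),(214.1,193.1))):
    X=cv2.triangulatePoints(P(K,T),P(K2,T2),np.array(a,float),np.array(b,float)); X=(X[:3]/X[3]).ravel(); tips.append(X)
    print(X.round(4),proj(K,T,X),proj(K2,T2,X),"ontop z.15",ray(K,T,a,.15),ray(K2,T2,b,.15))
d=tips[0]-tips[1]; print((tips[0]+tips[1])/2,np.hypot(*d[:2]),np.degrees(np.arctan2(d[1],d[0]))-90)
print("lens top",ray(K,T,(324.2,196.4),.062))
# predicted tips from lens/yaw
c=np.array([.614,-.0225]); y=np.array([-np.sin(np.radians(-7.8)),np.cos(np.radians(-7.8))])
for s in(1,-1): X=[*(c+s*.092*y),.15]; print(np.round(X,4),proj(K,T,X).round(1),proj(K2,T2,X).round(1))
# lens-contour in top & scene
for n,(u,v) in (("t3",(324,196)),("s3",(243,219))):
    im,k,t=load(n); g=im.astype(int); m=((g[...,0]-g[...,2])>8).astype(np.uint8); 
    w=np.zeros_like(m); w[v-14:v+14,u-14:u+14]=1; m*=w
    ct=max(cv2.findContours(m,0,1)[0],key=cv2.contourArea); M=ray(k,t,ct[:,0],.061)[:,:2].astype(np.float32); print(n,cv2.fitEllipse(M))
E
```

```text
[0.6272 0.0668 0.1474] [[298.75754175 190.76207228]] [[265.93906097 214.67693693]] ontop z.15 [[0.6271059  0.06626934 0.15      ]] [[0.6285591  0.06826874 0.15      ]]
[ 0.6058 -0.11    0.1589] [[358.43827761 198.10980752]] [[215.40639418 193.25656952]] ontop z.15 [[ 0.60531712 -0.10811413  0.15      ]] [[ 0.60098588 -0.11794598  0.15      ]]
[ 0.61647775 -0.02159274  0.15314588] 0.17812094280271287 -6.897479312290187
lens top [[ 0.61829582 -0.02007579  0.062     ]]
[0.6265 0.0686 0.15  ] [[298.2 190.9]] [[266.5 214.2]]
[ 0.6015 -0.1136  0.15  ] [[359.  199.8]] [[215.3 193.6]]
t3 ((0.6189089417457581, -0.020092295482754707), (0.055380165576934814, 0.056510645896196365), 156.5180206298828)
s3 ((0.6102620959281921, -0.027044475078582764), (0.09097665548324585, 0.12465240806341171), 132.36325073242188)
```

Emit:
carry_out(
  motion=[
    [[0.03,0.03,-0.01],-0.1],
    [[0.06,0.06,-0.02],-0.22],
    [[0.09,0.09,-0.03],-0.34],
    [[0.12,0.12,-0.04],-0.46],
    [[0.15,0.15,-0.05],-0.58],
    [[0.18,0.18,-0.07],-0.7],
    [[0.2,0.21,-0.09],-0.79],
    [[0.212,0.227,-0.11],-0.79],
    [[0.212,0.227,-0.11],-0.79],
    [[0.212,0.227,-0.11],-0.79],
  ],
  grip=-1,
)

```text
time: 7.3
position: [0.6572, 0.2012, 0.245]
tool_rot: [2.87, 1.275, -0.007]
ft_force: [0.3, -0.1, 0.6]
grip_width: 1.001
```

```bash
python3 - <<'E'
from h import *
s=get_state(); print(s["position"],s["tool_rot"],s["grip_width"],s["ft_force"]); im,K,T=snap("wrist","w4")
b=cv2.threshold(im.min(2),150,255,0)[1]
for c in cv2.findContours(b,0,1)[0]:
    if cv2.contourArea(c)>3000:
        W=ray(K,T,c[:,0],.016)[:,:2].astype(np.float32); print(cv2.boundingRect(c),cv2.minAreaRect(W))
E
```

```text
[0.65715951 0.20120689 0.24504522] [ 2.87041208  1.27524453 -0.00746575] 1.0006071685414724 [ 0.33459821 -0.14336818  0.59301053]
(0, 114, 87, 82) ((0.4802175462245941, 0.02263418398797512), (0.0639159232378006, 0.08077943325042725), 82.16545867919922)
(248, 32, 68, 127) ((0.6016718745231628, 0.25424396991729736), (0.06423009932041168, 0.11963894963264465), 47.70478439331055)
```

View pics/w4.png

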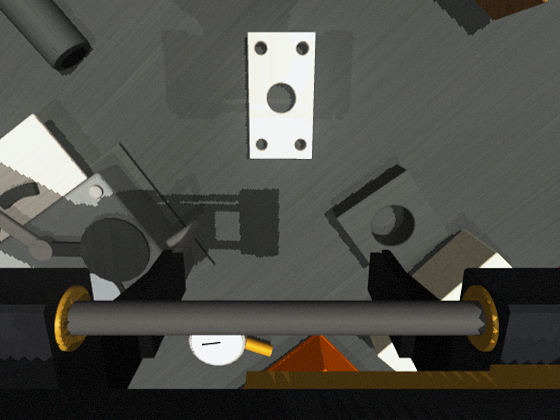

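The plate is squarely aligned with the tool and clear, with its bore at (281,98).

Emit:
carry_out(
  motion=[
    [[-0.03,0.03,-0.03],0],
    [[-0.0555,0.054,-0.07],0],
    [[-0.0555,0.054,-0.115],0],
    [[-0.0555,0.054,-0.16],0],
    [[-0.0555,0.054,-0.2],0],
    [[-0.0555,0.054,-0.22],0],
    [[-0.0555,0.054,-0.22],0],
    [[-0.0555,0.054,-0.22],0],
  ],
)

```text
time: 8.15
position: [0.6037, 0.255, 0.0294]
tool_rot: [2.872, 1.273, 0.003]
ft_force: [-0.2, -0.1, -0.7]
grip_width: 0.998
```

Emit:
carry_out(
  motion=[
    [[-0.002,0,-0.012],0],
    [[-0.002,0,-0.023],0],
    [[-0.002,0,-0.023],0],
  ],
)

```text
time: 8.45
position: [0.5996, 0.2555, 0.0033]
tool_rot: [-2.871, -1.275, 0.003]
ft_force: [0.9, 0.6, -0.1]
grip_width: 0.999
```

Emit:
carry_out(
  motion=[
    [[0,0,0],0],
    [[0,0,0],0],
    [[0,0,0],0],
    [[0,0,0],0],
    [[0,0,0],0],
    [[0,0,0],0],
  ],
  grip=1,
  squeeze=30,
)

```text
time: 9.05
position: [0.601, 0.2561, 0.0049]
tool_rot: [-2.871, -1.275, -0.001]
ft_force: [0.0, 0.5, 1.2]
grip_width: 0.731
```

Emit:
carry_out(
  motion=[
    [[0,0,0.02],0],
    [[0,0,0.05],0],
    [[0,0,0.09],0],
    [[0,0,0.13],-0.08],
    [[0,0,0.17],-0.18],
    [[0,0,0.2],-0.28],
    [[0,-0.02,0.215],-0.38],
    [[0,-0.05,0.22],-0.48],
    [[0.003,-0.085,0.22],-0.58],
    [[0.006,-0.12,0.22],-0.68],
    [[0.009,-0.155,0.22],-0.78],
    [[0.012,-0.19,0.22],-0.88],
    [[0.0145,-0.225,0.22],-0.94],
    [[0.0145,-0.25,0.22],-0.972],
    [[0.0145,-0.27,0.22],-0.972],
    [[0.0145,-0.278,0.215],-0.972],
    [[0.0145,-0.278,0.205],-0.972],
    [[0.0145,-0.278,0.2],-0.972],
    [[0.0145,-0.278,0.2],-0.972],
  ],
)

```text
time: 10.95
position: [0.6142, -0.0197, 0.2026]
tool_rot: [-3.134, 0.209, 0.005]
ft_force: [0.1, 0.4, -3.4]
grip_width: 0.733
```

```bash
python3 - <<'E'
from h import *
s=get_state(); print(s["position"],s["tool_rot"],s["grip_width"],s["ft_force"])
E
```

```text
[ 0.61424693 -0.01969127  0.20261592] [-3.13412762  0.20864801  0.00516867] 0.7333636293224391 [ 0.11142957  0.37761792 -3.39179699]
```

Emit:
carry_out(
  motion=[
    [[0.001,-0.002,-0.02],0],
    [[0.001,-0.002,-0.04],0],
    [[0.001,-0.002,-0.0476],0],
    [[0.001,-0.002,-0.0476],0],
    [[0.001,-0.002,-0.0476],0],
    [[0.001,-0.002,-0.0476],0],
  ],
)

```text
time: 11.55
position: [0.6171, -0.0239, 0.1583]
tool_rot: [-3.134, 0.213, -0.003]
ft_force: [-0.3, 1.4, -3.0]
grip_width: 0.734
```

```bash
python3 - <<'E'
from h import *
s=get_state(); print(s["position"],s["tool_rot"],s["ft_force"])
w,Kw,Tw=snap("wrist","w5"); t,K,T=snap("top","t5"); c,K2,T2=snap("scene","s5")
f=lambda i,n:cv2.resize(i,None,fx=n,fy=n,interpolation=cv2.INTER_CUBIC)
o=np.zeros((600,800,3),np.uint8); a=f(t[160:235,280:380],4); o[:300,:400]=a; b=f(c[165:250,190:290],4); o[:340,400:]=b
o[340:,400:]=cv2.resize(w[200:400,80:500],(400,260)); o[300:600,:400]=cv2.resize(c[120:270,160:360],(400,300)); cv2.imwrite("pics/m5.png",o)
E
```

```text
[ 0.61705456 -0.02392799  0.15826812] [-3.13407773  0.21282957 -0.0033922 ] [-0.31650946  1.43104138 -3.00104568]
```

View pics/m5.png

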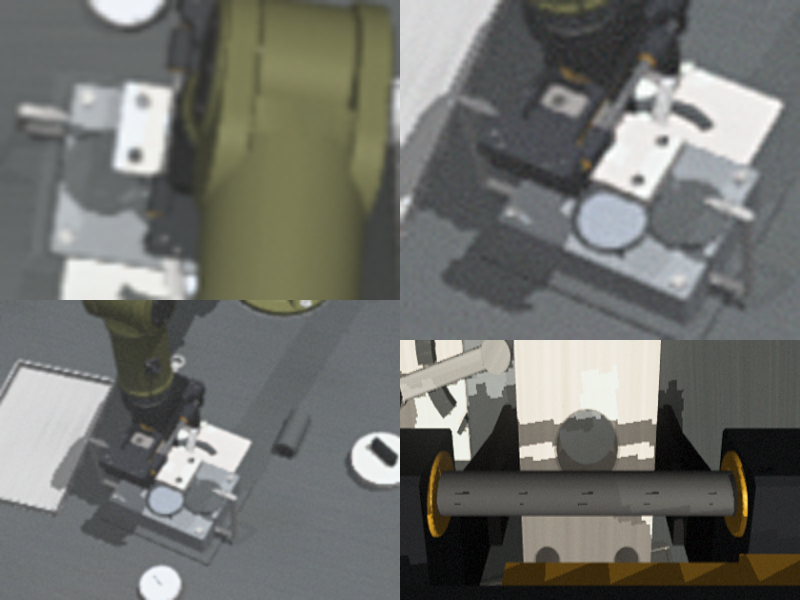

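```bash
python3 - <<'E'
from h import *
_,K,T=load("t5")
z=.153+.016
e=ray(K,T,np.array([(125,84),(112,168)])/4+[279.6,159.6],z); tip=ray(K,T,np.array([(70,121)])/4+[279.6,159.6],.15)[0]
h=ray(K,T,np.array([(142,101),(134,156)])/4+[279.6,159.6],z)
y=np.array([np.sin(np.radians(7.8)),np.cos(np.radians(7.8)),0]); x=np.array([y[1],-y[0],0])
m=e.mean(0); print("edge",e,"tip",tip,"gap along y",(tip-m)@y,"x off plate-tip",(m-tip)@x,"hole mid x off",(h.mean(0)-tip)@x)
d=h[0]-h[1]; print("hole line yaw",np.degrees(np.arctan2(d[1],d[0])),np.hypot(*d[:2]))
s=get_state(); print(s["position"],s["time"])
E
```

```text
edge [[0.65539871 0.03271506 0.169     ]
 [0.59333649 0.04205854 0.169     ]] tip [0.62959822 0.07195748 0.15      ] gap along y 0.03496070348360302 x off plate-tip -0.0004904481226644177 hole mid x off -0.0002591752386107968
hole line yaw -8.076225214676171 0.04104480079429866
[ 0.61669315 -0.02414091  0.15787757] 11.7
```

The plate is centred across, its yaw is within 0.3°, it sits 2–3 mm towards −y, and it is 3 mm high. I trim that and hold.

Emit:
carry_out(
  motion=[
    [[-0.0005,0.0022,-0.003],0],
    [[-0.0005,0.0022,-0.003],0],
    [[-0.0005,0.0022,-0.003],0],
    [[-0.0005,0.0022,-0.003],0],
    [[-0.0005,0.0022,-0.003],0],
    [[-0.0005,0.0022,-0.003],0],
  ],
)

```text
time: 12.3
position: [0.6157, -0.022, 0.154]
tool_rot: [3.134, -0.214, 0.0]
ft_force: [-0.4, -0.2, -3.7]
grip_width: 0.729
```

Emit:
carry_out(
  motion=[
    [[0,0,0],0],
    [[0,0,0],0],
    [[0,0,0],0],
    [[0,0,0],0],
    [[0,0,0],0],
    [[0,0,0],0],
    [[0,0,0],0],
    [[0,0,0],0],
    [[0,0,0],0],
    [[0,0,0],0],
    [[0,0,0],0],
    [[0,0,0],0],
    [[0,0,0],0],
    [[0,0,0],0],
    [[0,0,0],0],
  ],
)

```text
time: 13.8
position: [0.6157, -0.022, 0.154]
tool_rot: [3.134, -0.213, 0.0]
ft_force: [0.7, 0.9, -3.6]
grip_width: 0.731
```

Emit:
carry_out(
  motion=[
    [[0,0,0.02],0],
    [[0,0,0.045],0],
    [[0,0,0.07],0],
    [[0,-0.01,0.085],0],
    [[0,-0.04,0.09],0],
    [[0,-0.08,0.09],0.04],
    [[0,-0.12,0.09],0.08],
    [[-0.003,-0.16,0.09],0.12],
    [[-0.005,-0.2,0.09],0.17],
    [[-0.005,-0.235,0.08],0.17],
    [[-0.005,-0.265,0.055],0.17],
    [[-0.005,-0.28,0.02],0.17],
    [[-0.005,-0.284,-0.02],0.17],
    [[-0.005,-0.284,-0.06],0.17],
    [[-0.005,-0.284,-0.09],0.17],
    [[-0.005,-0.284,-0.11],0.17],
    [[-0.005,-0.284,-0.12],0.17],
    [[-0.005,-0.284,-0.12],0.17],
  ],
)

```text
time: 15.6
position: [0.6093, -0.306, 0.0323]
tool_rot: [-3.14, -0.053, 0.005]
ft_force: [-0.1, 1.1, -3.8]
grip_width: 0.733
```

```bash
python3 - <<'E'
from h import *
s=get_state(); print(s["position"],s["tool_rot"],s["ft_force"]); t,K,T=snap("top","t6"); c,K2,T2=snap("scene","s6"); w,Kw,Tw=snap("wrist","w6")
o=np.zeros((600,800,3),np.uint8); o[:315,:420]=cv2.resize(w,(420,315)); o[:300,420:]=cv2.resize(c[110:260,110:300],(380,300)); o[316:,:420]=cv2.resize(t[165:285,370:550],(420,284)); cv2.imwrite("pics/m6.png",o)
E
```

```text
[ 0.60932193 -0.30596931  0.03225116] [-3.14037901 -0.05285479  0.00490945] [-0.09896158  1.14376919 -3.80091186]
```

View pics/m6.png

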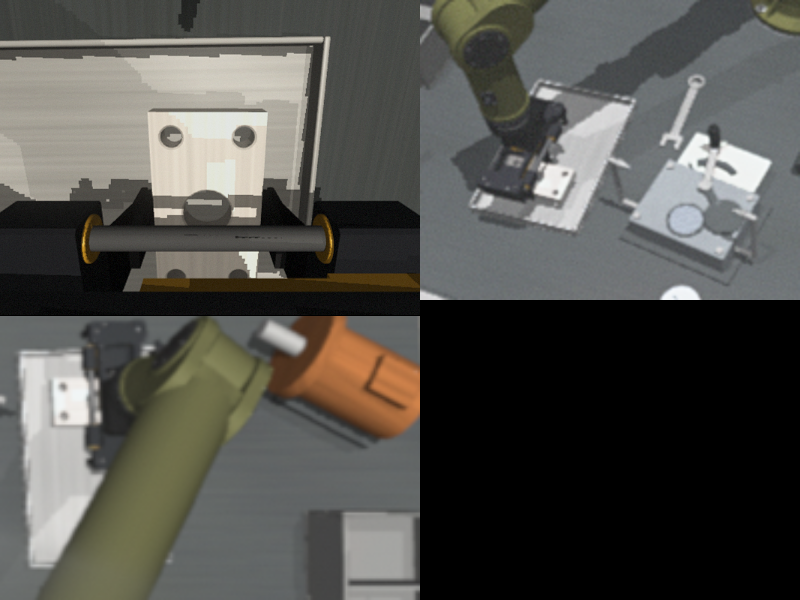

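The plate is over the tray, parallel to its walls and well inside. That was view 10 of 12. I lower and release.

Emit:
carry_out(
  motion=[
    [[0.001,0,-0.008],0],
    [[0.001,0,-0.014],0],
    [[0.001,0,-0.019],0],
    [[0.001,0,-0.0215],0],
    [[0.001,0,-0.0225],0],
    [[0.001,0,-0.0225],0],
    [[0.001,0,-0.0225],0],
  ],
)

```text
time: 16.45
position: [0.6118, -0.3061, 0.0117]
tool_rot: [3.141, 0.053, 0.001]
ft_force: [-0.0, 0.2, -3.8]
grip_width: 0.731
```

Still carrying about 3.8 N of weight, so I go down another 2–3 mm until it touches.

Emit:
carry_out(
  motion=[
    [[0,0,-0.001],0],
    [[0,0,-0.002],0],
    [[0,0,-0.003],0],
    [[0,0,-0.003],0],
    [[0,0,-0.003],0],
  ],
)

```text
time: 16.95
position: [0.6118, -0.306, 0.009]
tool_rot: [-3.141, -0.053, -0.001]
ft_force: [-1.2, 1.1, 0.6]
grip_width: 0.732
```

Emit:
carry_out(
  motion=[
    [[0,0,0],0],
    [[0,0,0],0],
    [[0,0,0],0],
    [[0,0,0],0],
    [[0,0,0.02],0],
    [[0,0,0.06],0],
    [[0,0,0.11],0],
    [[0,0,0.16],0],
    [[0,0,0.21],0],
    [[0,0,0.25],0],
    [[0,0,0.27],0],
    [[0,0,0.27],0],
  ],
  grip=-0.88,
)

```text
time: 18.15
position: [0.613, -0.3073, 0.2829]
tool_rot: [3.138, 0.053, 0.011]
ft_force: [0.4, 0.7, 0.2]
grip_width: 0.941
```

```bash
python3 - <<'E'
from h import *
s=get_state(); print(s["position"],s["tool_rot"],s["joint_positions"]); w,Kw,Tw=snap("wrist","w7"); t,K,T=snap("top","t7"); snap("scene","s7")
im=t; k,tt=K,T
b=cv2.threshold(im.min(2),150,255,0)[1]; b[:240]=0;b[285:]=0
for c in cv2.findContours(b,0,1)[0]:
    if cv2.contourArea(c)>700: 
        W=ray(K,T,c[:,0],.03)[:,:2].astype(np.float32); print("dish?",cv2.boundingRect(c),cv2.minEnclosingCircle(W),cv2.fitEllipse(W))
d=cv2.inRange(im,(0,0,0),(60,60,60)); w2=np.zeros_like(d); w2[246:278,206:239]=255; d&=w2
c=max(cv2.findContours(d,0,1)[0],key=cv2.contourArea); r=cv2.minAreaRect(ray(K,T,c[:,0],.063)[:,:2].astype(np.float32)); print("bar",r)
E
```

```text
[ 0.613035   -0.30727028  0.28289855] [3.13800277 0.05310975 0.01061892] [-0.03596283  0.42436247  0.6651476   1.28351262 -0.25865471  1.51096945
  0.63236439]
dish? (205, 245, 35, 34) ((0.40886569023132324, 0.3055894076824188), 0.056049689650535583) ((0.40859225392341614, 0.3055504262447357), (0.1076357290148735, 0.10980182141065598), 172.70819091796875)
dish? (381, 240, 54, 31) ((0.435383141040802, -0.298335462808609), 0.09764818102121353) ((0.43735283613204956, -0.2840014398097992), (0.10449733585119247, 0.18706578016281128), 10.12765884399414)Traceback (most recent call last):
  File "<stdin>", line 9, in <module>
ValueError: max() iterable argument is empty
```

Emit:
carry_out(
  motion=[
    [[-0.015,0.02,0],0],
    [[-0.03,0.06,0],-0.05],
    [[-0.045,0.1,0],-0.1],
    [[-0.06,0.14,0],-0.15],
    [[-0.08,0.18,0],-0.2],
    [[-0.1,0.22,0],-0.25],
    [[-0.12,0.26,0],-0.3],
    [[-0.14,0.3,0],-0.35],
    [[-0.155,0.34,0],-0.4],
    [[-0.175,0.38,0],-0.45],
    [[-0.19,0.42,0],-0.5],
    [[-0.205,0.46,-0.01],-0.56],
    [[-0.22,0.5,-0.01],-0.56],
    [[-0.23,0.53,-0.02],-0.56],
    [[-0.238,0.547,-0.02],-0.56],
    [[-0.238,0.547,-0.02],-0.56],
    [[-0.238,0.547,-0.02],-0.56],
  ],
  grip=0,
)

```text
time: 20.0
position: [0.3733, 0.2402, 0.2571]
tool_rot: [3.031, -0.815, -0.001]
ft_force: [-0.1, -0.6, 1.3]
grip_width: 0.502
```

```bash
python3 - <<'E'
from h import *
s=get_state(); print(s["position"],s["tool_rot"],s["joint_positions"].round(2) if hasattr(s["joint_positions"],"round") else s["joint_positions"]); w,K,T=snap("wrist","w8")
b=cv2.threshold(w.min(2),150,255,0)[1]
for c in cv2.findContours(b,0,1)[0]:
    if cv2.contourArea(c)>2500:
        W=ray(K,T,c[:,0],.032)[:,:2].astype(np.float32); print(cv2.boundingRect(c),cv2.minEnclosingCircle(W),cv2.fitEllipse(W))
cv2.imwrite("pics/w8s.png",w)
E
```

```text
[0.37330365 0.24024813 0.25712541] [ 3.03121573e+00 -8.15118152e-01 -1.45124425e-03] [-0.76 -0.14  0.12  1.88  0.02  1.4  -1.17]
(490, 209, 70, 86) ((0.5725893974304199, 0.022865135222673416), 0.05322219058871269) ((0.5653659105300903, 0.02781449630856514), (0.07113832980394363, 0.09340182691812515), 147.9374542236328)
(221, 42, 111, 116) ((0.4089661240577698, 0.301883727312088), 0.054752714931964874) ((0.40891656279563904, 0.3019702732563019), (0.10801729559898376, 0.10816090553998947), 97.17013549804688)
```

View pics/w8s.png

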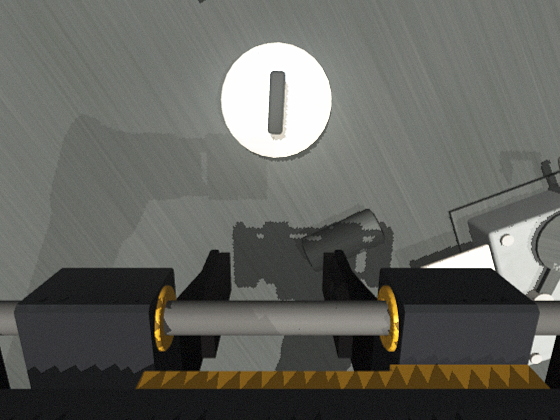

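The bar runs from about (277,72) to (276,133), nearly perpendicular to the jaws. That was view 11.

```bash
python3 - <<'E'
from h import *
w,K,T=load("w8")
d=cv2.inRange(w,(0,0,0),(95,95,95)); m=np.zeros_like(d); cv2.circle(m,(276,100),46,255,-1); d&=m
c=max(cv2.findContours(d,0,1)[0],key=cv2.contourArea); print(cv2.boundingRect(c),cv2.minAreaRect(ray(K,T,c[:,0],.063)[:,:2].astype(np.float32)))
e=ray(K,T,[(278,75),(275.5,130)],.063); v=e[0]-e[1]; print(e,np.degrees(np.arctan2(v[1],v[0])))
E
```

```text
(275, 132, 2, 2) ((0.3952878713607788, 0.2790478467941284), (0.0009106909274123609, 0.0009255291079171002), 59.830299377441406)
[[0.42244074 0.32129054 0.063     ]
 [0.39643131 0.2810118  0.063     ]] 57.14821970374339
```

Emit:
carry_out(
  motion=[
    [[0.02,0.03,-0.02],-0.035],
    [[0.0355,0.0625,-0.05],-0.035],
    [[0.0355,0.0625,-0.09],-0.035],
    [[0.0355,0.0625,-0.13],-0.035],
    [[0.0355,0.0625,-0.165],-0.035],
    [[0.0355,0.0625,-0.185],-0.035],
    [[0.0355,0.0625,-0.19],-0.035],
    [[0.0355,0.0625,-0.19],-0.035],
    [[0.0355,0.0625,-0.19],-0.035],
  ],
)

```text
time: 20.95
position: [0.4104, 0.3037, 0.0699]
tool_rot: [-3.017, 0.871, -0.002]
ft_force: [0.4, 0.1, 0.4]
grip_width: 0.5
```

Emit:
carry_out(
  motion=[
    [[-0.001,0,-0.015],0],
    [[-0.001,0,-0.028],0],
    [[-0.001,0,-0.029],0],
    [[-0.001,0,-0.029],0],
  ],
)

```text
time: 21.35
position: [0.4083, 0.3035, 0.0397]
tool_rot: [3.019, -0.87, 0.0]
ft_force: [-0.1, 0.0, 0.9]
grip_width: 0.5
```

Emit:
carry_out(
  motion=[
    [[0,0,0],0],
    [[0,0,0],0],
    [[0,0,0],0],
    [[0,0,0],0],
    [[0,0,0],0],
    [[0,0,0],0],
  ],
  grip=1,
  squeeze=30,
)

```text
time: 21.95
position: [0.4085, 0.3036, 0.0397]
tool_rot: [-3.019, 0.87, -0.001]
ft_force: [0.1, -0.8, 1.5]
grip_width: 0.157
```

Emit:
carry_out(
  motion=[
    [[0,0,0.015],0],
    [[0,0,0.045],0],
    [[0,0,0.085],0],
    [[0.01,-0.01,0.125],0],
    [[0.03,-0.03,0.165],0],
    [[0.05,-0.06,0.195],0],
    [[0.07,-0.09,0.21],0],
    [[0.09,-0.125,0.215],0],
    [[0.11,-0.16,0.215],0],
    [[0.13,-0.195,0.215],0],
    [[0.15,-0.23,0.215],0],
    [[0.17,-0.262,0.215],0],
    [[0.187,-0.29,0.215],0],
    [[0.2,-0.31,0.215],0],
    [[0.206,-0.32,0.21],0],
    [[0.2072,-0.3256,0.2],0],
    [[0.2072,-0.3256,0.19],0],
    [[0.2072,-0.3256,0.19],0],
  ],
)

```text
time: 23.75
position: [0.6135, -0.0202, 0.2267]
tool_rot: [3.019, -0.867, -0.008]
ft_force: [-0.1, 0.5, -1.5]
grip_width: 0.162
```

Emit:
carry_out(
  motion=[
    [[0.001,-0.001,-0.015],0],
    [[0.001,-0.001,-0.03],0],
    [[0.001,-0.001,-0.038],0],
    [[0.001,-0.001,-0.038],0],
    [[0.001,-0.001,-0.038],0],
    [[0.001,-0.001,-0.038],0],
  ],
)

```text
time: 24.35
position: [0.6169, -0.0231, 0.1922]
tool_rot: [-3.019, 0.87, -0.002]
ft_force: [-0.9, -0.8, -1.9]
grip_width: 0.157
```

```bash
python3 - <<'E'
from h import *
s=get_state(); print(s["position"],s["tool_rot"],s["ft_force"])
w,Kw,Tw=snap("wrist","w9"); t,K,T=snap("top","t9"); c,K2,T2=snap("scene","s9")
f=lambda i,n:cv2.resize(i,None,fx=n,fy=n,interpolation=cv2.INTER_CUBIC)
for n in("w9","t9","s9"):
    im,k,tt=load(n); z=.182; cen=proj(k,tt,[[.6157,-.022,z]])[0]
    th=np.linspace(0,2*np.pi,72,endpoint=False); rim=proj(k,tt,np.c_[.6157+.055*np.cos(th),-.022+.055*np.sin(th),0*th+z]); print(n,cen.round(1),rim.min(0).round(1),rim.max(0).round(1))
# bright lid pixels near expected, back-projected
    b=(im.min(2)>165).astype(np.uint8); 
    m=np.zeros_like(b); cv2.circle(m,tuple(int(x) for x in cen),int(np.ptp(rim,axis=0).max()*.65),1,-1); b*=m
    ys,xs=np.nonzero(b); W=ray(k,tt,np.c_[xs,ys],z)[:,:2]-[.6157,-.022]; r=np.hypot(*W.T); a=np.degrees(np.arctan2(W[:,1],W[:,0]))//30*30
    print({int(q):(round(float(np.percentile(r[a==q],98)),4),int((a==q).sum())) for q in np.unique(a)})
E
```

```text
[ 0.61687168 -0.02307592  0.1921769 ] [-3.01853151e+00  8.69605227e-01 -1.99847420e-03] [-0.90753703 -0.8201174  -1.88339339]
w9 [272.6 260.3] [160.6 148.4] [384.3 354.6]
{-30: (0.0549, 1714), 0: (0.0541, 3005), 30: (0.0684, 3830), 60: (0.0681, 3082), 90: (0.0523, 2785), 120: (0.0701, 2856), 150: (0.0714, 87)}
t9 [330.  193.8] [311.1 175. ] [348.8 212.7]
{0: (0.0557, 27), 30: (0.0561, 66), 60: (0.0718, 106), 90: (0.0559, 30)}
s9 [239.5 198.4] [221.6 184.1] [257.3 213.4]
{-120: (0.0534, 4), -90: (0.029, 7), -60: (0.0534, 3), -30: (0.0517, 58), 0: (0.0793, 97), 30: (0.0805, 86), 60: (0.0709, 64), 90: (0.0693, 89), 120: (0.0721, 87), 150: (0.0716, 37)}
```

Emit:
carry_out(
  motion=[
    [[-0.001,0.001,-0.0025],0],
    [[-0.001,0.001,-0.0025],0],
    [[-0.001,0.001,-0.0025],0],
    [[-0.001,0.001,-0.0025],0],
    [[-0.001,0.001,-0.0025],0],
    [[-0.001,0.001,-0.0025],0],
  ],
)

```text
time: 25.1
position: [0.6154, -0.0221, 0.189]
tool_rot: [3.019, -0.87, 0.0]
ft_force: [-0.2, -0.9, -2.2]
grip_width: 0.16
```

Emit:
carry_out(
  motion=[
    [[0,0,0],0],
    [[0,0,0],0],
    [[0,0,0],0],
    [[0,0,0],0],
    [[0,0,0],0],
    [[0,0,0],0],
    [[0,0,0],0],
    [[0,0,0],0],
    [[0,0,0],0],
    [[0,0,0],0],
    [[0,0,0],0],
    [[0,0,0],0],
    [[0,0,0],0],
    [[0,0,0],0],
    [[0,0,0],0],
  ],
)

```text
time: 26.6
position: [0.6154, -0.0221, 0.189]
tool_rot: [3.019, -0.87, 0.0]
ft_force: [-0.1, -0.0, -3.1]
grip_width: 0.158
```

Emit:
carry_out(
  motion=[
    [[0,0,0.02],0],
    [[0,0,0.04],0],
    [[0,-0.01,0.05],0],
    [[-0.015,-0.04,0.055],0],
    [[-0.035,-0.075,0.055],0],
    [[-0.055,-0.11,0.055],0],
    [[-0.075,-0.145,0.055],0],
    [[-0.095,-0.18,0.055],0],
    [[-0.115,-0.215,0.055],0],
    [[-0.135,-0.25,0.045],0],
    [[-0.147,-0.275,0.025],0],
    [[-0.15,-0.287,0],0],
    [[-0.15,-0.289,-0.03],0],
    [[-0.15,-0.289,-0.065],0],
    [[-0.15,-0.289,-0.095],0],
    [[-0.15,-0.289,-0.115],0],
    [[-0.15,-0.289,-0.125],0],
    [[-0.15,-0.289,-0.125],0],
    [[-0.15,-0.289,-0.125],0],
  ],
)

```text
time: 28.5
position: [0.4658, -0.3118, 0.0649]
tool_rot: [3.018, -0.87, 0.002]
ft_force: [0.3, 0.6, -2.1]
grip_width: 0.158
```

Emit:
carry_out(
  motion=[
    [[0,0,-0.008],0],
    [[0,0,-0.014],0],
    [[0,0,-0.018],0],
    [[0,0,-0.02],0],
    [[0,0,-0.021],0],
    [[0,0,-0.021],0],
    [[0,0,-0.021],0],
  ],
)

```text
time: 29.2
position: [0.4651, -0.3108, 0.0437]
tool_rot: [-3.018, 0.869, 0.001]
ft_force: [-2.6, 3.4, 5.7]
grip_width: 0.16
```

Emit:
carry_out(
  motion=[
    [[0,0,0],0],
    [[0,0,0],0],
    [[0,0,0],0],
    [[0,0,0],0],
    [[0,0,0.015],0],
    [[0,0,0.05],0],
    [[0,0,0.1],0],
    [[0,0,0.15],0],
    [[0,0,0.2],0],
    [[0,0.04,0.23],0],
    [[0,0.08,0.25],0],
    [[0,0.12,0.25],0],
    [[0,0.16,0.25],0],
    [[0,0.2,0.25],0],
    [[0,0.24,0.25],0],
    [[0,0.28,0.25],0],
    [[0,0.32,0.25],0],
    [[0,0.36,0.25],0],
    [[0,0.4,0.25],0],
    [[0,0.4,0.25],0],
  ],
  grip=0,
)

```text
time: 31.2
position: [0.4645, 0.0952, 0.2938]
tool_rot: [-3.021, 0.855, -0.0]
ft_force: [-0.3, -0.0, -0.4]
grip_width: 0.496
```

```bash
python3 - <<'E'
from h import *
s=get_state(); print(s["time"],s["position"],s["ft_force"])
t,K,T=snap("top","t10"); c,K2,T2=snap("scene","s10")
o=np.zeros((600,800,3),np.uint8); o[:330,:480]=cv2.resize(t[145:310,230:470],(480,330)); o[330:,:480]=cv2.resize(c[120:255,120:360],(480,270)); o[:320,480:]=cv2.resize(c[165:245,210:290],(320,320),interpolation=cv2.INTER_CUBIC); cv2.imwrite("pics/m10.png",o)
E
```

```text
31.2 [0.46450922 0.09516205 0.29381948] [-0.25491368 -0.01727952 -0.43668476]
```

View pics/m10.png

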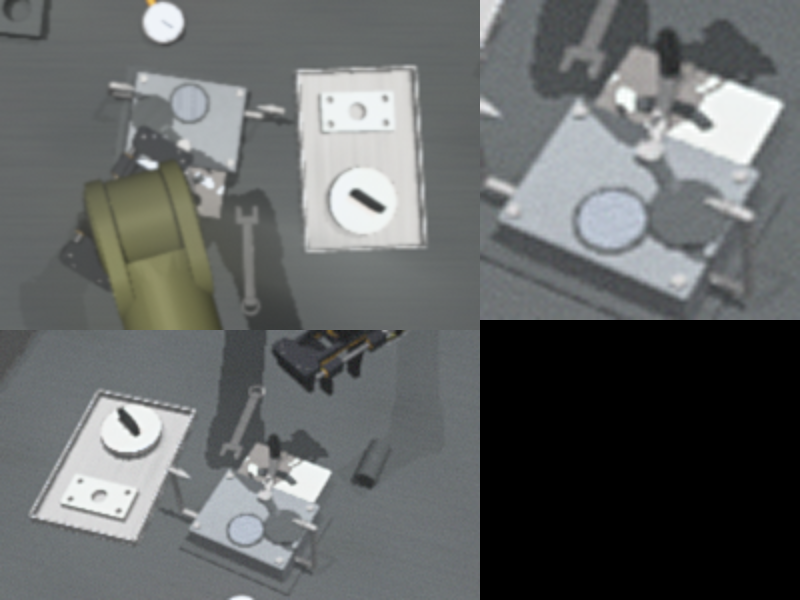

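The plate and dish both lie flat in the tray, side by side. The lever is still in the middle position with the lens open, the bystanders haven't moved, and the arm is clear. I hand the job in.

```bash
python3 -c "
from bench import ticket; print(ticket.close_job())"
```

```text
the job is handed in; nothing more can be done
None
```

The job is done and handed in at about 31 s of the 72 s allowed; no verdict was reported.

- **Lever:** I gripped the handle, swung it to the middle notch and released it. The tool pose gave 0.950 rad and the wrist picture about 0.94, against 0.95. The calibration leaves about ±0.02 rad of doubt. The last picture still shows the lens uncovered.
- **Plate:** It was first 2–3 mm off along the pointer line and 3 mm high, so I trimmed it. I then held it still for over 1.5 s, level, with the underside at about 149 mm and the yaw within about 0.3°. I did not re-check the centring in pictures after the trim; the tool pose put it on my estimate of the viewing point. I lowered it to contact in the tray before opening the fingers.
- **Dish:** I carried it upright by its bar, trimmed it by 1–3 mm and held it for over 1.5 s with the underside at about 149 mm. Pictures taken just before the trim put its centring within about 1–2 mm. I then set it down in the tray on contact.
- **Last pictures:** Both parts lie flat, side by side in the tray, and the arm is clear. The gauge, flange, coupling and spanner look unmoved. The valve, carton and filter were outside the last picture, and the arm did not work near them.
- **Disagreement:** The top and wrist cameras differed by 3–4 mm along y, so I used their average for the grasps.

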